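# Close up the row of regulator parts on the bench slide

### The job

With the fingertips, push the row of four touching parts along the steel slide until the whole row is tight against the end stop, then push the keeper bolt fully across behind them by its upright post. Pick nothing up: the parts stay standing in the slide, and everything else on the bench is left where it is.

Things in the scene. Friction and masses are not known exactly. Their poses are not given: they have to be found in the camera images.
- slide: straight steel channel fixed to the bench. Origin: on the bench top, on the channel's centre line; x runs along the channel to the end stop, y across it to the keeper bolt's side, z up. Floor 4 mm above the bench, 36.5 mm wide between low walls with tops at 12 mm; it runs from x = -157 mm (open end) to the stop at +150 mm. The keeper's guide block stands at x = -13 to 21, y = 22 to 43 mm, 28 mm high
- stop_face (a point): middle of the end stop's face that the row comes up against, 18 mm above the bench, at x = 150 mm of the slide; the stop is a steel block 44 mm wide, 14 mm thick, 36 mm high
- valve: part of the row: black valve body, a 34 mm cube with a round port 22 mm across on top, 46 mm high in all. Origin: centre of its underside. The four parts stand in the slide touching one another, in any order, and slide freely (30 to 290 g each). Tight against the stop the row takes up x = 14 to 150 mm of the slide
- orifice: part of the row: round brass orifice, 34 mm across and 32 mm high, with a cone on top to 42 mm. Origin: centre of its underside
- cover: part of the row: pale blue exhaust cover, a 34 x 34 mm block 32 mm high with four slots on top. Origin: centre of its underside
- spacer: part of the row: plain steel spacer, a 34 x 34 mm block 32 mm high with a round bore on top. Origin: centre of its underside
- keeper (a joint): travel of the keeper bolt in m: 0 = drawn back, channel open; 0.040 = fully across the channel (its stop). It moves along the slide's -y, stays where it is left and takes about 2 N to push. Its tongue (10 mm wide, round nose, 14 to 22 mm above the bench) lies at x = -1 to 9 mm of the slide, so it passes behind the row only when the row is home
- keeper_post (a point): middle of the outer face of the keeper's upright aluminium post, the face that is pushed, looking away from the channel (slide's +y). The post is 24 mm wide along the slide, 12 mm thick and stands 10 to 44 mm above the bench; this point is 27 mm above the bench and, drawn back, 96 mm from the channel's centre line
- tray: bystander: shallow aluminium parts tray fixed on the bench at the right, 280 x 190 mm, 22 mm high. Origin: centre of its underside
- pot: bystander: closed grease jar, 42 mm across, 45 mm high, standing beside the slide near the end stop. Origin: centre of its underside
- fitting: bystander: stepped brass fitting, 26 mm across, 30 mm high, standing beyond the slide. Origin: centre of its underside
- driver: bystander: screwdriver 160 mm long lying beyond the slide
- spanner: bystander: steel crescent spanner 170 mm long lying in the tray
- spare_valve: bystander: a second black valve body like the one in the row, standing in the tray
- mug: bystander: white mug, 76 mm across, 90 mm high, at the left. Origin: centre of its underside
- cleaner: bystander: white bottle, 60 mm across, 170 mm high, at the left. Origin: centre of its underside
Not all that is in view belongs to the job. Leave any purple look-alike of the valve alone.

How it is judged:
By the outcome, as a careful person would: the job done as asked, in the order asked, and still so for the second after the job is handed in, with the robot touching nothing.
It also fails if it takes over 45 s, if anything falls off the work surface, if the arm or the gripper's body presses on something with over 40 N, if the wrist force passes 120 N, or if a joint passes its speed limit or range.

### The arm

A 7-joint arm with a two-finger parallel gripper is mounted at the origin on the work surface. World frame = base frame: x ahead of the robot, y to its left, z up, the work surface at z = 0. Lengths are in mm, angles in rad, forces in N, time in s.
With the tool pointing down it reaches from about 425 to 800 mm from the base axis. Payload 8.3 kg.
Tool frame: the origin (TCP) lies midway between the tips of the shut fingers; the grasp point (between the pads) lies 19 mm behind it; z points along the fingers, y is the line along which they close (so a half turn about z gives the same grasp; the last joint's range is limited). The gripper opens to 85 mm and grips with 20 to 120 N. Pads are 22 mm wide; open, the fingers measure 114 mm over their backs; the gripper's body (76 mm by 85 mm) begins 54 mm behind the grasp point. The pads swing forward as they close: fully open they stand 13 mm farther back than shut.
Start: joints at [1.244, 0.383, 0.016, 1.37, -0.006, 1.388, -0.046], TCP at [163.009, -603.347, 192.779] pointing down, gripper open.
Joint ranges: [-2.95, 2.95], [-0.25, 2.06], [-1.52, 1.56], [0.18, 2.33], [-1.44, 4.58], [0.02, 2.06], [-3.01, 3.01]. Speed limits (rad/s): [2.39, 2.39, 3.01, 3.01, 3.14, 3.14, 3.14].

### API

Orientations are given as a rotation vector (axis times angle).
In Python, from plant import robot gives the robot as it stands.
- The arm moves only by the tool step_arm, never from a script. Its argument "targets" is one flat list of numbers, 7 for each row, row after row: the closure, from 0 (fully open) to 1 (shut), then the shift along the tool's x, y, z scaled (see below), then the turn, a rotation vector about the tool's x, y, z scaled (see below). In form: [fingers, dx, dy, dz, wx, wy, wz, fingers, dx, dy, dz, wx, wy, wz, ...]. A call has 1 to 5 rows; each row is the pose to reach, as a shift and turn from the pose commanded when the call began, along the tool's axes at that moment, turning the shorter way round; what a row does not reach only later rows make up. The controller multiplies each number of a shift by 40 cm and each number of a turn by pi rad. A row lasts 1/8 s, in which the tool goes at most 62.5 mm and 10.7 degrees, less where a joint would pass 70% of its speed; a pose out of reach is approached as far as the arm can. A call with a number of a shift or a turn outside -1 to 1 is refused whole. A call with a gripper value outside its range is refused whole. The fingers move at their own pace and stop on an object; "grip_force" is the grip in N (left out, the last holds). Time passes only in rows, so rows that repeat a pose let the fingers close. It gives the time, the measured TCP pose, the force, the opening and the grip force at its end, in the units of the state.
- robot.get_obs(): the state, without advancing time (a new reading comes with each control period).
- robot.capture(name): name is "scene" or "top" or "wrist"; returns a dict with "color" (420x560x3 uint8, red, green, blue), "depth" (420x560 float32, mm along the optical axis (not along the pixel's ray), 0 where there is no reading), "fx", "fy", "cx", "cy" (pixels), "R" (3x3) and "t" (3): a world point X has camera coordinates R X + t; the wrist camera has in their place "T_tool_cam" (4x4, takes a point from camera to tool coordinates, whose origin is the TCP and whose axes are the flange's). Camera axes: x right, y down, z forward; pixel columns grow to the right and rows downward; lengths in mm; the calibration is good to about 2 mm. The wrist camera is an equidistant fisheye: a pixel r from the principal point sees the ray r / f radians off the axis. A picture is of the moment at which its call begins: read the wrist's pose just before it.
- robot.sign_off(): hands the job in; it is judged then, once.
The state is a dict: "t": time; "qpos": joint angles; "dq": joint speeds; "effort": joint torques, N m; "tcp_pos": TCP position; "orientation": TCP orientation; "ft_force": force on the tool from outside, world axes, zero at the start; "moment": the same for the moment, N m; "gripper_width": opening from 0.0 (shut) to 1.0 (fully open); "finger_force": force on a finger pad.
Only numpy, scipy, OpenCV 4.12 (cv2) and the standard library are available. Lean on these libraries where they do the work, as an engineer would, in place of code of your own. Each camera call takes 0.05 s, during which the arm holds its last target. There are 200 camera calls.

## Working session

There is one attempt and no reset: what is moved stays moved. The work goes in short steps, Python scripts to look and compute and a tool call to move; the robot and the scene stay as the last step left them, time stands still between calls to the robot, and variables do not carry over. Pictures are saved under pics/ and viewed, at most 10 in all, crops included, and the job is handed in when it is done.

Besides the shell and the picture viewer there is one more tool, called after "Request:" by a JSON object that holds its "op" and its "data". step_arm: Moves the arm, as the interface text tells. Its arguments: {"type":"object","properties":{"targets":{"type":"array","items":{"type":"number","minimum":-1,"maximum":1}},"grip_force":{"type":"number"}},"required":["targets"]}

```bash
mkdir -p pics; cat > h.py <<'E'
import numpy as np, cv2, pickle
from plant import robot
from scipy.spatial.transform import Rotation as Rot
def cap(n,tag):
    o=robot.get_obs(); c=robot.capture(n); c['obs']=o
    pickle.dump(c,open(f'pics/{tag}.pkl','wb')); cv2.imwrite(f'pics/{tag}.png',c['color'][:,:,::-1]); return c
def ld(tag): return pickle.load(open(f'pics/{tag}.pkl','rb'))
def pts(c):  # world point for each pixel from depth
    d=c['depth']; v,u=np.mgrid[:d.shape[0],:d.shape[1]]
    P=np.stack([(u-c['cx'])/c['fx']*d,(v-c['cy'])/c['fy']*d,d],-1)
    return (P-c['t'])@c['R']
def ray(c,u,v,z):
    o=-c['R'].T@c['t']; d=c['R'].T@np.array([(u-c['cx'])/c['fx'],(v-c['cy'])/c['fy'],1]); return o+d*(z-o[2])/d[2]
E
python3 - <<'E'
from h import *
for n in('scene','top'):
    c=cap(n,n); print(n,c['fx'],c['R'].round(3).tolist(),c['t'])
o=robot.get_obs();print(o)
E
```

```text
scene 524.7482288954442 [[-0.654, 0.756, 0.017], [0.569, 0.506, -0.649], [-0.499, -0.415, -0.761]] [ 386.64430933 -268.37779518 1666.64095773]
top 484.51618420476535 [[0.022, -1.0, -0.018], [-0.989, -0.019, -0.15], [0.149, 0.022, -0.989]] [ -26.93531764  561.36221832 1272.48528678]
{'t': 0.1, 'qpos': array([ 1.24408953,  0.38415508,  0.01638983,  1.37107259, -0.00632653,
        1.3881983 , -0.04645995]), 'dq': array([-1.59051752e-03, -5.73593272e-04,  1.83899535e-03, -1.06446360e-03,
        5.38469207e-05, -1.28752940e-03,  5.66252607e-04]), 'effort': array([ 3.48751259e-03, -6.29124212e+01,  8.47798437e-01, -3.72751307e+01,
        1.67811289e-02,  1.06081506e-02,  2.43486102e-05]), 'tcp_pos': array([ 162.87089415, -602.85336929,  191.86775606]), 'orientation': array([-3.11253208e+00, -4.13085470e-01,  3.77779877e-04]), 'ft_force': array([-0.64348486,  0.83558272, -1.28789772]), 'moment': array([ 0.03719258, -0.02895752, -0.04236703]), 'finger_force': 0.0, 'gripper_width': 1.0005352428808523}
```

View pics/top.png

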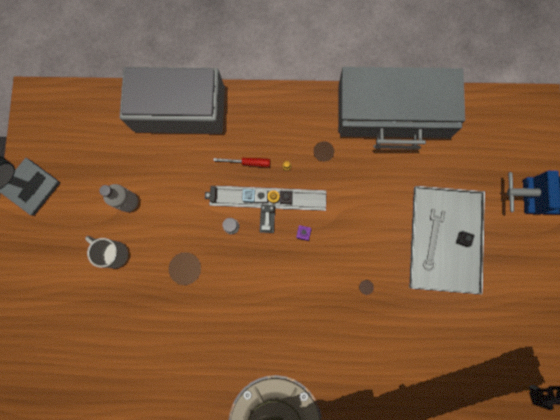

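View pics/scene.png

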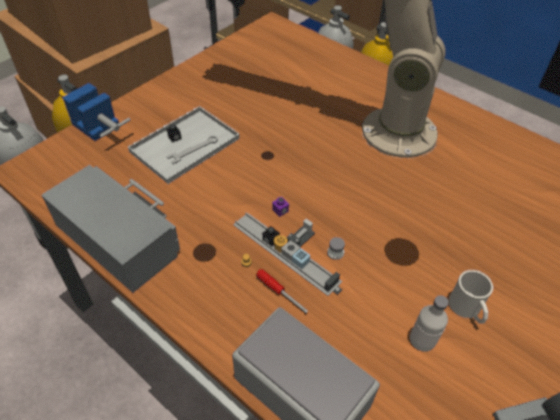

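```bash
python3 - <<'E'
from h import *
c=ld('top'); im=c['color'][170:250,195:340,::-1]
s=ld('scene'); im2=s['color'][195:300,225:355,::-1]
a=cv2.resize(im,(800,441),interpolation=cv2.INTER_CUBIC);cv2.imwrite('pics/tc.png',a)
cv2.imwrite('pics/sc.png',cv2.resize(im2,(743,600),interpolation=cv2.INTER_CUBIC))
P=pts(c);print(P[199,312],P[196,232],P[240,300])
for u,v in((326,200),(213,195),(287,197),(248,196),(267,230)): print(u,v,ray(c,u,v,12),P[v,u])
E
```

```text
[600.23443665 -88.74716695   3.40946907] [604.66895129 136.17670497   2.75292363] [484.92948245 -57.22582013  -1.30973916]
326 200 [ 596.63917346 -127.37889811   12.        ] [ 598.89690626 -128.19681829   -0.97681426]
213 195 [604.85608801 188.29264645  12.        ] [600.75720266 184.3248372   34.75106441]
287 197 [603.06865633 -18.7756587   12.        ] [596.31323767 -19.48044487  49.77819105]
248 196 [603.85587338  90.16960531  12.        ] [600.76817342  88.43827707  29.21029544]
267 230 [509.53732745  34.43711115  12.        ] [508.89905673  34.09181931  17.88436382]
```

View pics/tc.png

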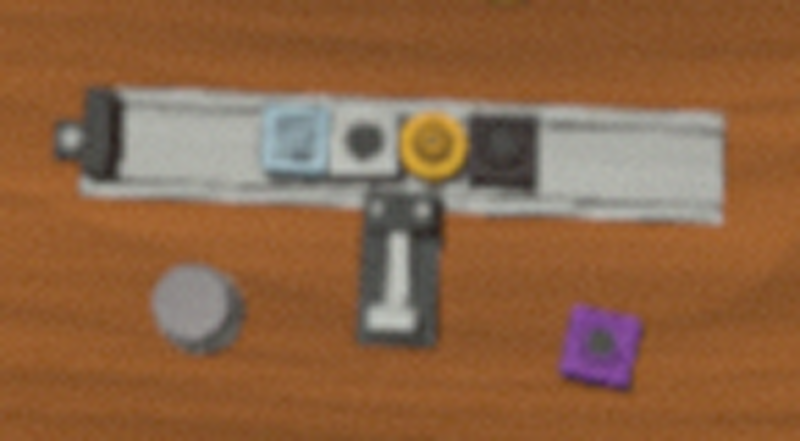

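View pics/sc.png

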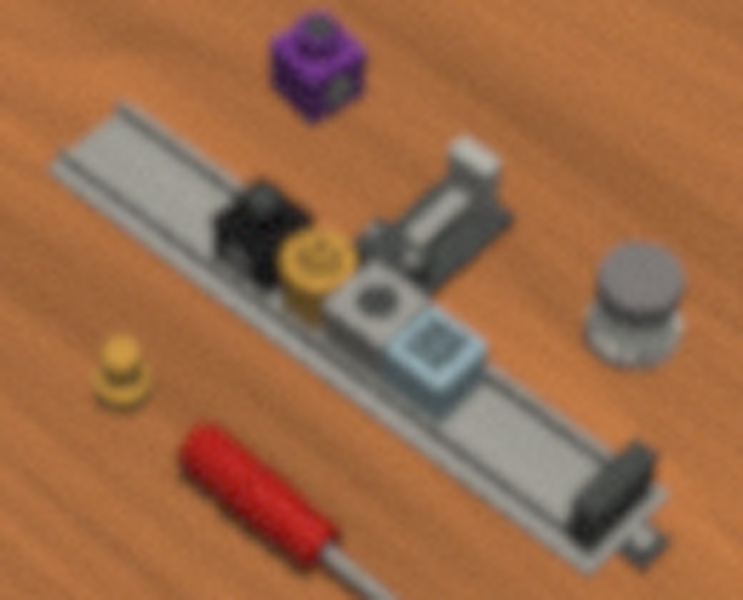

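```bash
cat > m.py <<'E'
from h import *
c=ld('top');s=ld('scene')
T=lambda U,V:(195+(U+.5)/5.517-.5,170+(V+.5)/5.5125-.5)
S=lambda U,V:(225+(U+.5)/5.715-.5,195+(V+.5)/5.714-.5)
def tri(a,b):
    r=[]
    for k,(u,v) in((c,a),(s,b)):
        o=-k['R'].T@k['t']; d=k['R'].T@np.array([(u-k['cx'])/k['fx'],(v-k['cy'])/k['fy'],1]); r.append((o,d/np.linalg.norm(d)))
    A=[np.eye(3)-np.outer(d,d) for o,d in r]
    X=np.linalg.solve(A[0]+A[1],A[0]@r[0][0]+A[1]@r[1][0]); return X, [np.linalg.norm(a@(X-o)) for a,(o,d) in zip(A,r)]
E
python3 - <<'E'
from m import *
for n,a,b in(('farR',(722,115),(52,168)),('nearR',(722,222),(125,105)),('bore',(364,142),(378,300)),('cover',(297,138),(436,343)),('cone',(433,140),(320,257)),('valveport',(503,142),(263,192)),('posttop',(392,318),(475,158)),('jar',(190,300),(641,272))):
    X,e=tri(T(*a),S(*b)); print(n,X.round(1),np.round(e,1))
print('z=12 lines')
for a in((120,88),(722,115),(82,195),(722,222)): print(a,ray(c,*T(*a),12).round(1))
for a in((118,95),(123,175)): print('stop top',ray(c,*T(*a),36).round(1))
for a in((537,118),(537,188)): print('valve rear top',ray(c,*T(*a),38).round(1))
for a in((365,332),(418,332),(365,308),(416,305)): print('post top',ray(c,*T(*a),44).round(1))
P=pts(c)
M=(P[...,2]>25)&(P[...,2]<60)
for U in range(300,560,20):
    u,v=map(int,np.round(T(U,142))); print(U,P[v,u].round(1))
E
```

```text
farR [ 624.2 -125.     4.6] [1.4 1.4]
nearR [ 570.5 -126.8    1.4] [0.1 0.1]
bore [601.5  53.9  36.5] [0.8 0.8]
cover [602.8  87.5  36.4] [1. 1.]
cone [602.2  20.1  39.3] [1.5 1.5]
valveport [599.6 -15.3  53.4] [1. 1.]
posttop [513.2  37.3  41.5] [0.9 0.9]
jar [519.6 135.7  47.5] [0.5 0.5]
z=12 lines
(120, 88) [631.9 180.1  12. ]
(722, 115) [ 623.6 -125.6   12. ]
(82, 195) [576.5 197.   12. ]
(722, 222) [ 568.9 -126.1   12. ]
stop top [623.5 176.9  36. ]
stop top [583.1 172.6  36. ]
valve rear top [615.4 -32.4  38. ]
valve rear top [580.1 -33.1  38. ]
post top [506.2  49.4  44. ]
post top [506.7  23.5  44. ]
post top [518.   49.8  44. ]
post top [520.   24.9  44. ]
300 [602.4  85.1  35.7]
320 [602.3  74.   37.9]
340 [603.3  66.1  33.1]
360 [603.1  55.   35.2]
380 [602.8  46.6  37.5]
400 [603.5  35.8  34.8]
420 [601.6  24.2  46.7]
440 [601.7  16.   47.1]
460 [603.8   5.5  36.6]
480 [601.1  -5.9  52.4]
500 [602.4 -13.9  45.8]
520 [601.5 -24.8  51.9]
540 [608.3 -32.6  15.7]
```

```bash
cat > mv.py <<'E'
import sys
from h import *
# usage: mv.py x y z yaw(deg of tool x)  -> row numbers
x,y,z,yaw=map(float,sys.argv[1:5]); o=robot.get_obs()
R0=Rot.from_rotvec(o['orientation']); a=np.radians(yaw)
R1=Rot.from_matrix(np.array([[np.cos(a),np.sin(a),0],[np.sin(a),-np.cos(a),0],[0,0,-1]]))
d=R0.inv().apply(np.array([x,y,z])-o['tcp_pos'])/400; w=(R0.inv()*R1).as_rotvec()/np.pi
print('t',o['t'],'tcp',o['tcp_pos'].round(1),'F',o['ft_force'].round(1),'w',round(o['gripper_width'],2),'|d|',np.linalg.norm(d*400).round(1)); print(d.round(4),w.round(4))
E
python3 mv.py 380 -340 180 50;python3 mv.py 598.5 -80 110 88.5
```

```text
t 0.1 tcp [ 162.9 -602.9  191.9] F [-0.6  0.8 -1.3] w 1.0 |d| 341.1
[ 0.6954 -0.4927  0.0305] [-0.0006 -0.0002 -0.1938]
t 0.1 tcp [ 162.9 -602.9  191.9] F [-0.6  0.8 -1.3] w 1.0 |d| 685.5
[ 1.3923 -0.9774  0.2064] [-5.000e-04 -4.000e-04 -4.077e-01]
```

Request:
{"op": "step_arm", "data": {"targets": [1,0.695,-0.493,0.03,0,0,-0.194,1,0.695,-0.493,0.03,0,0,-0.194,1,0.695,-0.493,0.03,0,0,-0.194,1,0.695,-0.493,0.03,0,0,-0.194,1,0.695,-0.493,0.03,0,0,-0.194], "grip_force": 40}}

```text
t: 0.72
tcp_pos: [362.5, -360.7, 181.5]
orientation: [-2.846, -1.329, 0.0]
ft_force: [0.9, -0.1, 1.0]
gripper_width: 0.002
finger_force: 0.0
```

```bash
python3 mv.py 598.5 -80 110 88.5
```

```text
t 0.725 tcp [ 362.5 -360.7  181.5] F [ 0.9 -0.1  1. ] w 0.0 |d| 373.6
[0.9167 0.0019 0.1788] [-1.000e-04 -0.000e+00 -2.135e-01]
```

Request:
{"op": "step_arm", "data": {"targets": [1,0.917,0.002,0.179,0,0,-0.213,1,0.917,0.002,0.179,0,0,-0.213,1,0.917,0.002,0.179,0,0,-0.213,1,0.917,0.002,0.179,0,0,-0.213,1,0.917,0.002,0.179,0,0,-0.213]}}

```text
t: 1.35
tcp_pos: [560.1, -126.6, 121.4]
orientation: [-2.252, -2.191, 0.0]
ft_force: [0.9, 0.4, 0.8]
gripper_width: 0.001
finger_force: 0.0
```

```bash
python3 mv.py 598.5 -80 110 88.5
```

```text
t 1.35 tcp [ 560.1 -126.6  121.4] F [0.9 0.4 0.8] w 0.0 |d| 61.4
[0.119  0.0927 0.0284] [-0.0001  0.     -0.0004]
```

Request:
{"op": "step_arm", "data": {"targets": [1,0.119,0.093,0.028,0,0,0,1,0.119,0.093,0.028,0,0,0,1,0.119,0.093,0.028,0,0,0]}}

```text
t: 1.72
tcp_pos: [597.4, -81.3, 110.0]
orientation: [-2.251, -2.19, 0.002]
ft_force: [0.5, -1.2, 0.8]
gripper_width: -0.003
finger_force: 0.0
```

```bash
python3 mv.py 598.5 -80 20 88.5; python3 - <<'E'
from h import *
c=cap('wrist','w1');print(c['T_tool_cam'].round(2).tolist(),c['fx'],c['cx'],c['cy'],c['obs']['tcp_pos'])
t=cap('top','t2');cv2.imwrite('pics/t2c.png',cv2.resize(t['color'][170:250,195:340,::-1],(800,441),interpolation=cv2.INTER_CUBIC))
E
```

```text
t 1.725 tcp [597.4 -81.3 110. ] F [ 0.5 -1.2  0.8] w -0.0 |d| 90.1
[0.0034 0.0029 0.2251] [-0.0005  0.     -0.0005]
[[-0.0, -0.97, -0.26, 65.9], [1.0, 0.0, -0.0, -0.67], [0.0, -0.26, 0.97, -181.41], [0.0, 0.0, 0.0, 1.0]] 325.19226210127806 277.26931622862304 208.781797337839 [597.43026033 -81.34148353 110.04786165]
```

View pics/w1.png

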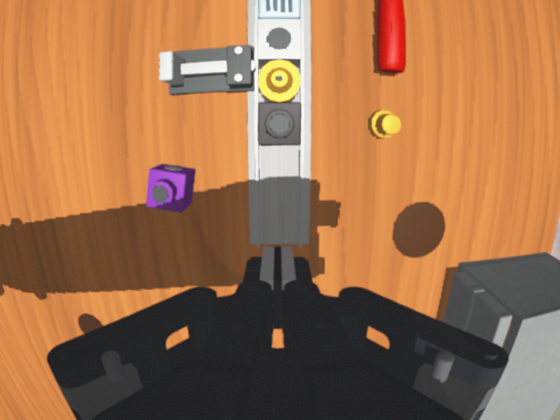

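```bash
cat >> h.py <<'E'
def wray(c,u,v,z):
    o=c['obs']; T=c['T_tool_cam']; p=np.array([u-c['cx'],v-c['cy']]); r=np.hypot(*p); th=r/c['fx']
    d=np.r_[p/r*np.sin(th),np.cos(th)]; R=Rot.from_rotvec(o['orientation'])
    O=o['tcp_pos']+R.apply(T[:3,3]); D=R.apply(T[:3,:3]@d); return (O+D*(z-O[2])/D[2]).round(1)
E
python3 - <<'E'
from h import *
c=ld('w1')
print('valve rear top',wray(c,258,144,38),wray(c,300,144,38)); print('walls',wray(c,249,160,12),wray(c,310,160,12),wray(c,249,235,12),wray(c,309,235,12))
print('end',wray(c,279,244,8)); print('post',wray(c,160,52,44),wray(c,160,80,44)); print('bore',wray(c,279,38,36),'cone',wray(c,279,79,46))
E
```

```text
valve rear top [582.6 -31.7  38. ] [615.2 -32.6  38. ]
walls [572.6 -46.9  12. ] [625.3 -48.4  12. ] [ 569.3 -115.4   12. ] [ 624.1 -116.9   12. ]
end [ 596.4 -126.5    8. ]
post [507.8  47.2  44. ] [507.5  24.2  44. ]
bore [601.3  52.5  36. ] cone [600.3  17.6  46. ]
```

Request:
{"op": "step_arm", "data": {"targets": [1,0.003,0.002,0.12,0,0,0,1,0.003,0.002,0.2,0,0,0,1,0.003,0.002,0.225,0,0,0,1,0.03,0.002,0.225,0,0,0,1,0.05,0.002,0.225,0,0,0]}}

```text
t: 2.45
tcp_pos: [600.4, -60.3, 22.7]
orientation: [2.251, 2.189, 0.003]
ft_force: [-0.0, -0.1, 0.4]
gripper_width: -0.002
finger_force: 0.0
```

```bash
python3 mv.py 600.6 10 20 88.5;python3 mv.py 601.3 34 20 88.5
```

```text
t 2.45 tcp [600.4 -60.3  22.7] F [-0.  -0.1  0.4] w -0.0 |d| 70.4
[ 0.1757 -0.0046  0.0067] [ 0.0009 -0.0001 -0.0006]
t 2.45 tcp [600.4 -60.3  22.7] F [-0.  -0.1  0.4] w -0.0 |d| 94.3
[ 0.2357 -0.0045  0.0067] [ 0.0009 -0.0001 -0.0006]
```

Request:
{"op": "step_arm", "data": {"targets": [1,0.025,-0.003,0.005,0,0,0,1,0.04,-0.004,0.005,0,0,0,1,0.052,-0.004,0.005,0,0,0,1,0.064,-0.004,0.005,0,0,0,1,0.076,-0.004,0.005,0,0,0]}}

```text
t: 3.08
tcp_pos: [598.5, -30.8, 18.8]
orientation: [-2.253, -2.189, -0.0]
ft_force: [0.4, -0.1, 0.1]
gripper_width: 0.001
finger_force: 0.0
```

```bash
python3 mv.py 600.6 10 20 88.5;python3 mv.py 601.3 34 20 88.5
```

```text
t 3.075 tcp [598.5 -30.8  18.8] F [ 0.4 -0.1  0.1] w 0.0 |d| 40.9
[ 0.1021  0.0023 -0.0031] [ 0.     -0.     -0.0008]
t 3.075 tcp [598.5 -30.8  18.8] F [ 0.4 -0.1  0.1] w 0.0 |d| 64.9
[ 0.1621  0.0023 -0.0031] [ 0.     -0.     -0.0008]
```

```bash
python3 - <<'E'
from h import *
w=cap('wrist','w3'); t=cap('top','t3')
a=cv2.resize(t['color'][170:250,195:340,::-1],(560,309),interpolation=cv2.INTER_CUBIC)
cv2.imwrite('pics/v3.png',np.vstack([w['color'][:290,:,::-1],a]))
E
```

```text
(no output)
```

View pics/v3.png

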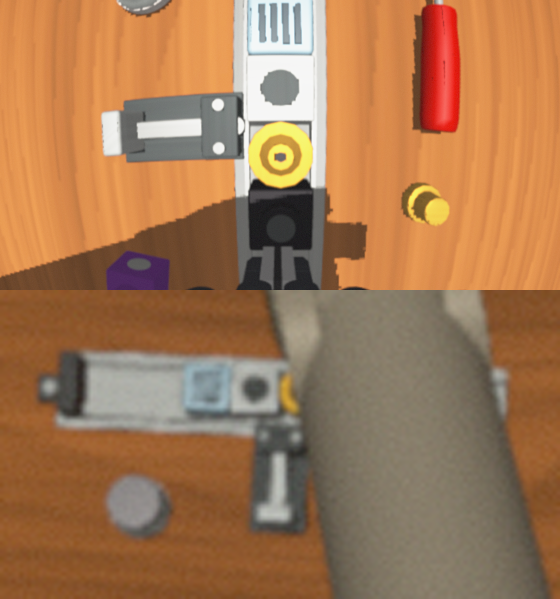

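Request:
{"op": "step_arm", "data": {"targets": [1,0.012,0.002,0,0,0,0,1,0.024,0.002,0,0,0,0,1,0.036,0.002,0,0,0,0,1,0.048,0.002,0,0,0,0,1,0.06,0.002,0,0,0,0]}}

```text
t: 3.8
tcp_pos: [600.0, -6.5, 18.8]
orientation: [-2.253, -2.19, -0.0]
ft_force: [-0.4, -0.5, -0.2]
gripper_width: 0.002
finger_force: 0.0
```

```bash
python3 mv.py 601.3 34 20 88.5; python3 - <<'E'
from h import *
w=cap('wrist','w4'); 
for c in (ld('w3'),w):
    hsv=cv2.cvtColor(c['color'],cv2.COLOR_RGB2HSV)
    for n,lo,hi in(('orifice',(18,120,90),(35,255,255)),('cover',(88,20,120),(112,255,255))):
        m=cv2.inRange(hsv,lo,hi); m[:,:230]=0; m[:,335:]=0
        v,u=np.nonzero(m)
        if len(v): print(n,len(v),'rows',v.min(),v.max(),'rear edge',wray(c,(u.min()+u.max())/2,v.max(),36))
E
```

```text
t 3.8 tcp [600.   -6.5  18.8] F [-0.4 -0.5 -0.2] w 0.0 |d| 40.5
[ 0.1013  0.0005 -0.0031] [ 0.     -0.     -0.0006]
orifice 3271 rows 122 188 rear edge [600.1   1.6  36. ]
cover 2088 rows 0 54 rear edge [601.6  70.2  36. ]
orifice 3084 rows 169 231 rear edge [599.9   2.5  36. ]
cover 2320 rows 37 101 rear edge [601.8  70.3  36. ]
```

View pics/w4.png

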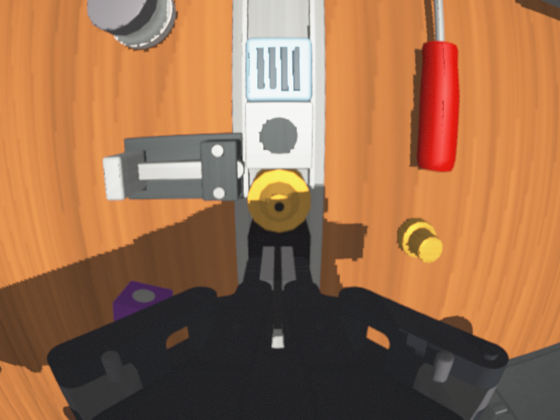

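```bash
python3 - <<'E'
from h import *
def W(c):
    d=c['depth'].astype(float);v,u=np.mgrid[:420,:560];p=np.stack([u-c['cx'],v-c['cy']],-1);r=np.hypot(p[...,0],p[...,1])+1e-9;th=r/c['fx']
    P=np.stack([p[...,0]/r*np.tan(th)*d,p[...,1]/r*np.tan(th)*d,d],-1);T=c['T_tool_cam'];R=Rot.from_rotvec(c['obs']['orientation'])
    return R.apply((P@T[:3,:3].T+T[:3,3]).reshape(-1,3)).reshape(420,560,3)+c['obs']['tcp_pos']
for n in('w1','w3','w4'):
    c=ld(n);P=W(c);print(n,c['obs']['tcp_pos'])
    for v in range(130,300,10): print(v,[P[v,u].round(0).tolist() if c['depth'][v,u]>0 else 0 for u in(265,278,289,400)])
s=cap('scene','s4');cv2.imwrite('pics/s4c.png',cv2.resize(s['color'][185:300,225:365,::-1],(730,600),interpolation=cv2.INTER_CUBIC))
E
```

```text
w1 [597.43026033 -81.34148353 110.04786165]
130 [[588.0, -21.0, 39.0], [598.0, -21.0, 49.0], [607.0, -21.0, 50.0], [712.0, -22.0, -0.0]]
140 [[588.0, -29.0, 38.0], [598.0, -29.0, 38.0], [607.0, -29.0, 38.0], [712.0, -31.0, 1.0]]
150 [[586.0, -39.0, 4.0], [598.0, -40.0, 4.0], [608.0, -40.0, 5.0], [712.0, -41.0, 1.0]]
160 [[586.0, -48.0, 5.0], [598.0, -49.0, 5.0], [607.0, -49.0, 4.0], [712.0, -50.0, 1.0]]
170 [[586.0, -57.0, 4.0], [597.0, -58.0, 5.0], [607.0, -58.0, 5.0], [713.0, -60.0, 1.0]]
180 [[586.0, -66.0, 5.0], [597.0, -67.0, 4.0], [607.0, -67.0, 4.0], [713.0, -69.0, 1.0]]
190 [[585.0, -75.0, 5.0], [597.0, -76.0, 5.0], [607.0, -76.0, 4.0], [714.0, -79.0, 1.0]]
200 [[585.0, -85.0, 4.0], [597.0, -85.0, 4.0], [607.0, -85.0, 5.0], [714.0, -89.0, 0.0]]
210 [[584.0, -94.0, 4.0], [596.0, -95.0, 3.0], [606.0, -95.0, 5.0], [715.0, -99.0, 1.0]]
220 [[584.0, -103.0, 6.0], [596.0, -104.0, 3.0], [606.0, -105.0, 4.0], [716.0, -109.0, -0.0]]
230 [[584.0, -114.0, 4.0], [596.0, -114.0, 4.0], [606.0, -114.0, 6.0], [717.0, -120.0, -0.0]]
240 [[583.0, -124.0, 4.0], [596.0, -124.0, 4.0], [606.0, -12
[... 2907 characters left out ...]
.0], [682.0, 2.0, -0.0]]
220 [[593.0, 9.0, 37.0], 0, [606.0, 9.0, 36.0], [681.0, -4.0, 2.0]]
230 [[592.0, 2.0, 32.0], [600.0, 4.0, 38.0], [606.0, 3.0, 36.0], [681.0, -10.0, 5.0]]
240 [[593.0, -1.0, 39.0], [600.0, -2.0, 38.0], [605.0, -2.0, 37.0], [680.0, -16.0, 9.0]]
250 [[594.0, 4.0, 66.0], [600.0, 4.0, 67.0], [605.0, 4.0, 66.0], [684.0, -27.0, 0.0]]
260 [[594.0, 4.0, 77.0], [600.0, 4.0, 78.0], [604.0, 4.0, 77.0], [685.0, -35.0, 1.0]]
270 [[595.0, 4.0, 86.0], [600.0, 4.0, 87.0], [604.0, 4.0, 86.0], [686.0, -43.0, 0.0]]
280 [[595.0, 4.0, 95.0], [600.0, 4.0, 95.0], [604.0, 4.0, 95.0], [687.0, -51.0, 1.0]]
290 [[595.0, 5.0, 104.0], [600.0, 0.0, 96.0], [603.0, 5.0, 104.0], [688.0, -60.0, -0.0]]
```

View pics/s4c.png

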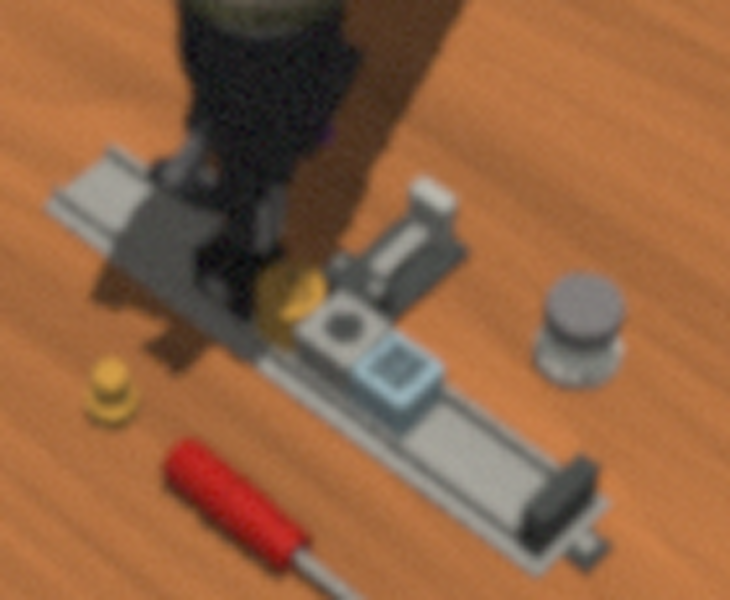

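```bash
cat >> h.py <<'E'
def wtool(c):
    d=c['depth'].astype(float);v,u=np.mgrid[:420,:560];p=np.stack([u-c['cx'],v-c['cy']],-1);r=np.hypot(p[...,0],p[...,1])+1e-9;th=r/c['fx']
    P=np.stack([p[...,0]/r*np.tan(th)*d,p[...,1]/r*np.tan(th)*d,d],-1);T=c['T_tool_cam'];return P@T[:3,:3].T+T[:3,3]
E
python3 - <<'E'
from h import *
c=ld('w1');Q=wtool(c)
for u in(250,262,270,278,286,294,305): print(u,[(v,Q[v,u].round(0).tolist()) for v in(240,243,245,247,249,255)])
for v in(300,320,340,360): print(v,[(u,Q[v,u].round(0).tolist()) for u in(100,180,220,278)])
o=robot.get_obs();print(o['qpos'],o['tcp_pos'],o['gripper_width'],o['ft_force'])
E
```

```text
250 [(240, [-43.0, -27.0, 106.0]), (243, [-47.0, -27.0, 110.0]), (245, [-49.0, -28.0, 110.0]), (247, [-52.0, -28.0, 110.0]), (249, [-54.0, -28.0, 110.0]), (255, [-60.0, -28.0, 110.0])]
262 [(240, [-42.0, -16.0, 106.0]), (243, [-47.0, -16.0, 110.0]), (245, [-49.0, -16.0, 110.0]), (247, [-51.0, -16.0, 110.0]), (249, [-54.0, -16.0, 110.0]), (255, [11.0, -7.0, -54.0])]
270 [(240, [-43.0, -8.0, 108.0]), (243, [-47.0, -8.0, 110.0]), (245, [-49.0, -8.0, 110.0]), (247, [10.0, -4.0, -43.0]), (249, [11.0, -4.0, -46.0]), (255, [11.0, -4.0, -53.0])]
278 [(240, [-43.0, -1.0, 106.0]), (243, [-47.0, -1.0, 110.0]), (245, [-49.0, -1.0, 110.0]), (247, [11.0, -1.0, -44.0]), (249, [10.0, -1.0, -46.0]), (255, [10.0, -1.0, -53.0])]
286 [(240, [-43.0, 7.0, 106.0]), (243, [-47.0, 7.0, 108.0]), (245, [-50.0, 7.0, 111.0]), (247, [10.0, 3.0, -43.0]), (249, [10.0, 3.0, -46.0]), (255, [11.0, 3.0, -54.0])]
294 [(240, [-42.0, 15.0, 105.0]), (243, [-47.0, 15.0, 110.0]), (245, [-49.0, 15.0, 110.0]), (247, [-52.0, 15.0, 110.0]), (249, [-53.0, 15.0, 110.0]), (255, [-60.0, 15.0, 110.0])]
305 [(240, [-43.0, 25.0, 105.0]), (243, [-47.0, 25.0, 110.0]), (245, [-49.0, 26.0, 110.0]), (247, [-51.0, 25.0, 109.0]), (249, [-53.0, 26.0, 109.0]), (255, [-60.0, 26.0, 110.0])]
300 [(100, [-123.0, -208.0, 109.0]), (180, [12.0, -32.0, -94.0]), (220, [7.0, -21.0, -84.0]), (278, [3.0, -1.0, -77.0])]
320 [(100, [-153.0, -216.0, 109.0]), (180, [11.0, -30.0, -103.0]), (220, [18.0, -16.0, -112.0]), (278, [-7.0, -1.0, -76.0])]
340 [(100, [12.0, -49.0, -119.0]), (180, [-171.0, -114.0, 110.0]), (220, [17.0, -14.0, -120.0]), (278, [-165.0, -0.0, 110.0])]
360 [(100, [10.0, -47.0, -125.0]), (180, [-8.0, -33.0, -101.0]), (220, [17.0, -13.0, -127.0]), (278, [11.0, -1.0, -120.0])]
[ 0.34008885  0.52447654 -0.50921644  1.63326201  0.28339332  1.05806212
 -0.27920333] [599.91826444  -5.91807699  18.81159709] 0.0003417996238004055 [ 0.58279671  0.77052681 -0.8807795 ]
```

Request:
{"op": "step_arm", "data": {"targets": [1,-0.1,0,0,0,0,0,1,-0.172,0.004,0,0,0,0,1,-0.172,0.004,0.03,0,0,0,1,-0.172,0.004,0.07,0,0,0,1,-0.172,0.004,0.07,0,0,0]}}

```text
t: 4.53
tcp_pos: [598.0, -74.1, -11.3]
orientation: [-2.248, -2.19, 0.003]
ft_force: [0.2, 0.7, 0.1]
gripper_width: -0.002
finger_force: 0.0
```

```bash
python3 mv.py 598.5 -72 -21 88.5; python3 - <<'E'
from h import *
c=cap('wrist','w5');Q=wtool(c)
for u in(270,286): print(u,[(v,Q[v,u].round(0).tolist()) for v in range(239,254,2)])
E
```

```text
t 4.525 tcp [598.  -74.1 -11.3] F [0.2 0.7 0.1] w -0.0 |d| 10.0
[0.0054 0.0012 0.0243] [-0.0011 -0.0004 -0.0001]
270 [(239, [3.0, -5.0, -15.0]), (241, [3.0, -5.0, -17.0]), (243, [2.0, -5.0, -16.0]), (245, [0.0, -5.0, -15.0]), (247, [10.0, -4.0, -42.0]), (249, [11.0, -4.0, -47.0]), (251, [10.0, -4.0, -48.0]), (253, [10.0, -4.0, -50.0])]
286 [(239, [3.0, 4.0, -15.0]), (241, [3.0, 4.0, -17.0]), (243, [2.0, 4.0, -16.0]), (245, [0.0, 4.0, -16.0]), (247, [10.0, 3.0, -43.0]), (249, [11.0, 3.0, -47.0]), (251, [11.0, 3.0, -49.0]), (253, [11.0, 3.0, -51.0])]
```

The gripper really ends about 43 mm above the reported TCP: it passed over the valve without touching it, and wrist depth shows the same offset. I'll correct for that.

Request:
{"op": "step_arm", "data": {"targets": [1,0.005,0.001,0.024,0,0,0,1,0.03,0.001,0.024,0,0,0,1,0.055,0.001,0.024,0,0,0,1,0.07,0.001,0.024,0,0,0,1,0.08,0.001,0.024,0,0,0]}}

```text
t: 5.2
tcp_pos: [601.1, -43.0, -18.5]
orientation: [2.252, 2.19, 0.001]
ft_force: [-0.1, -2.6, 1.4]
gripper_width: -0.003
finger_force: 1.9
```

```bash
python3 mv.py 600.6 0 -21 88.5
```

```text
t 5.2 tcp [601.1 -43.  -18.5] F [-0.1 -2.6  1.4] w -0.0 |d| 43.1
[ 0.1075 -0.0043  0.0062] [ 0.0002 -0.     -0.0004]
```

Contact (−2.6 N in y). Push slowly.

Request:
{"op": "step_arm", "data": {"targets": [1,0.012,-0.001,0.002,0,0,0,1,0.024,-0.002,0.002,0,0,0,1,0.036,-0.002,0.002,0,0,0,1,0.048,-0.002,0.002,0,0,0,1,0.06,-0.002,0.002,0,0,0]}}

```text
t: 5.82
tcp_pos: [601.4, -22.1, -19.1]
orientation: [2.254, 2.185, -0.001]
ft_force: [-0.5, -4.7, 3.8]
gripper_width: 0.0
finger_force: 2.6
```

```bash
cat > row.py <<'E'
from h import *
import sys
c=cap('wrist',sys.argv[1]);hsv=cv2.cvtColor(c['color'],cv2.COLOR_RGB2HSV);print(c['obs']['tcp_pos'].round(1),c['obs']['ft_force'].round(1))
for n,lo,hi in(('orifice',(18,120,90),(35,255,255)),('cover',(88,20,120),(112,255,255))):
    m=cv2.inRange(hsv,lo,hi); m[:,:230]=0; m[:,335:]=0
    v,u=np.nonzero(m)
    if len(v): print(n,len(v),'rear edge',wray(c,(u.min()+u.max())/2,v.max(),36))
Q=wtool(c);R=Rot.from_rotvec(c['obs']['orientation'])
print([(R.apply(Q[v,279])+c['obs']['tcp_pos']).round(0).tolist() for v in range(5,246,16)])
E
python3 row.py w6;python3 mv.py 601.3 34 -21 88.5
```

```text
[601.4 -22.1 -19.1] [-0.5 -4.7  3.8]
orifice 5587 rear edge [600.3  22.6  36. ]
cover 584 rear edge [602.4  89.8  36. ]
[[605.0, 92.0, 35.0], [604.0, 85.0, 36.0], [604.0, 77.0, 38.0], [604.0, 71.0, 36.0], [604.0, 65.0, 36.0], [604.0, 58.0, 36.0], [603.0, 52.0, 36.0], [603.0, 46.0, 46.0], [603.0, 40.0, 47.0], [603.0, 34.0, 47.0], [603.0, 27.0, 35.0], [602.0, 21.0, 37.0], [602.0, 16.0, 44.0], [602.0, 12.0, 51.0], [602.0, 6.0, 51.0], [602.0, -0.0, 51.0]]
t 5.875 tcp [601.4 -21.  -19.1] F [ 0.2 -3.9  3.3] w -0.0 |d| 55.0
[ 0.1374 -0.0042  0.0046] [ 0.0004  0.0005 -0.0012]
```

Row moved 20 mm intact, standing.

Request:
{"op": "step_arm", "data": {"targets": [1,0.012,-0.001,0,0,0,0,1,0.024,-0.001,0,0,0,0,1,0.036,-0.001,0,0,0,0,1,0.048,-0.001,0,0,0,0,1,0.06,-0.001,0,0,0,0]}}

```text
t: 6.5
tcp_pos: [601.7, 2.1, -19.1]
orientation: [2.253, 2.186, -0.001]
ft_force: [-0.9, -6.2, 4.1]
gripper_width: 0.001
finger_force: 2.8
```

```bash
python3 mv.py 601.3 34 -21 88.5
```

```text
t 6.5 tcp [601.7   2.1 -19.1] F [-0.9 -6.2  4.1] w 0.0 |d| 32.0
[ 0.0797 -0.0034  0.0046] [ 0.0004  0.0007 -0.0014]
```

Request:
{"op": "step_arm", "data": {"targets": [1,0.012,-0.001,0,0,0,0,1,0.024,-0.001,0,0,0,0,1,0.036,-0.001,0,0,0,0,1,0.048,-0.001,0,0,0,0,1,0.06,-0.001,0,0,0,0]}}

```text
t: 7.12
tcp_pos: [602.0, 26.1, -19.1]
orientation: [2.253, 2.186, -0.001]
ft_force: [-0.7, -5.0, 3.7]
gripper_width: 0.003
finger_force: 2.9
```

```bash
python3 row.py w7; python3 mv.py 601.3 34 -21 88.5
```

```text
[602.   26.1 -19.1] [-0.7 -5.   3.7]
orifice 5578 rear edge [601.3  70.8  36. ]
cover 578 rear edge [603.6 138.5  36. ]
[[605.0, 140.0, 35.0], [605.0, 133.0, 36.0], [605.0, 126.0, 36.0], [605.0, 119.0, 38.0], [604.0, 113.0, 37.0], [604.0, 107.0, 36.0], [604.0, 100.0, 36.0], [604.0, 94.0, 45.0], [604.0, 88.0, 47.0], [603.0, 83.0, 47.0], [603.0, 76.0, 37.0], [603.0, 70.0, 39.0], [603.0, 65.0, 44.0], [603.0, 60.0, 51.0], [603.0, 54.0, 51.0], [602.0, 48.0, 51.0]]
t 7.175 tcp [601.9  27.2 -19.1] F [ 0.5 -4.5  4.2] w 0.0 |d| 7.0
[ 0.0168 -0.0021  0.0047] [ 0.0004  0.0004 -0.0011]
```

Request:
{"op": "step_arm", "data": {"targets": [1,0.005,0,0,0,0,0,1,0.01,0,0,0,0,0,1,0.014,0,0,0,0,0,1,0.017,0,0,0,0,0]}}

```text
t: 7.68
tcp_pos: [602.1, 32.8, -19.2]
orientation: [2.253, 2.186, -0.001]
ft_force: [-1.5, -8.2, 5.0]
gripper_width: -0.001
finger_force: 4.1
```

Request:
{"op": "step_arm", "data": {"targets": [1,0.003,0,0,0,0,0,1,0.006,0,0,0,0,0]}}

```text
t: 7.92
tcp_pos: [602.1, 32.7, -19.2]
orientation: [2.254, 2.183, -0.005]
ft_force: [-1.5, -12.8, 7.2]
gripper_width: -0.006
finger_force: 6.7
```

Request:
{"op": "step_arm", "data": {"targets": [1,0.004,0,0,0,0,0,1,0.006,0,0,0,0,0]}}

```text
t: 8.18
tcp_pos: [602.2, 32.8, -19.1]
orientation: [2.255, 2.18, -0.008]
ft_force: [-2.5, -18.2, 8.6]
gripper_width: 0.001
finger_force: 8.8
```

```bash
python3 row.py w8; python3 - <<'E'
from h import *
t=cap('top','t8');s=cap('scene','s8')
cv2.imwrite('pics/v8.png',np.vstack([cv2.resize(t['color'][170:250,195:340,::-1],(540,298),interpolation=cv2.INTER_CUBIC),cv2.resize(s['color'][215:295,225:365,::-1],(540,302),interpolation=cv2.INTER_CUBIC)]))
E
```

```text
[602.2  32.8 -19.1] [ -2.5 -18.2   8.6]
orifice 5598 rear edge [601.5  77.5  36. ]
cover 598 rear edge [603.9 144.8  36. ]
[[606.0, 147.0, 35.0], [606.0, 139.0, 36.0], [605.0, 133.0, 37.0], [605.0, 126.0, 37.0], [605.0, 120.0, 38.0], [605.0, 114.0, 37.0], [604.0, 107.0, 36.0], [604.0, 101.0, 44.0], [604.0, 95.0, 47.0], [604.0, 90.0, 47.0], [604.0, 83.0, 36.0], [603.0, 77.0, 39.0], [603.0, 71.0, 42.0], [603.0, 67.0, 50.0], [603.0, 61.0, 50.0], [603.0, 55.0, 51.0]]
```

View pics/v8.png

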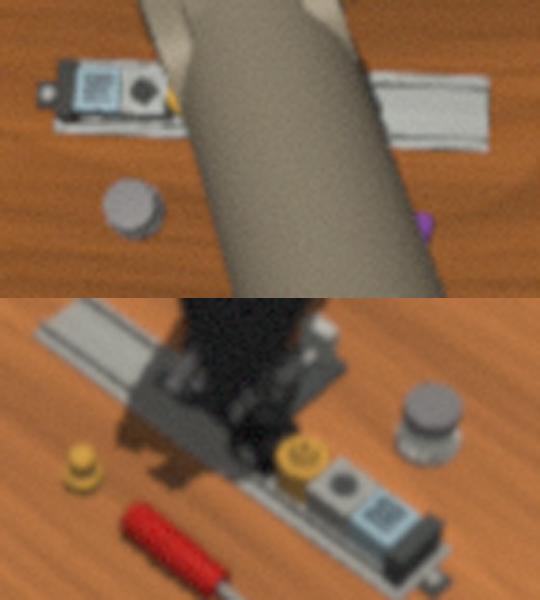

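Request:
{"op": "step_arm", "data": {"targets": [1,-0.04,0,0,0,0,0,1,-0.09,0,0,0,0,0,1,-0.1,0,-0.08,0,0,0,1,-0.1,0,-0.2,0,0,0,1,-0.1,0,-0.25,0,0,0]}}

```text
t: 8.95
tcp_pos: [601.8, -0.5, 83.1]
orientation: [2.251, 2.188, 0.005]
ft_force: [-0.5, -0.4, -0.3]
gripper_width: 0.001
finger_force: 0.0
```

```bash
python3 mv.py 465 37.5 80 -1.5; python3 - <<'E'
from h import *
c=cap('wrist','w9');Q=wtool(c);R=Rot.from_rotvec(c['obs']['orientation'])
P=R.apply(Q.reshape(-1,3)).reshape(Q.shape)+c['obs']['tcp_pos']
x,y,z=P[...,0],P[...,1],P[...,2]
m=(x<545)&(x>480)&(y>15)&(y<60)&(z>30)&(z<50);q=P[m];print('post',q.min(0),q.max(0),q.mean(0),len(q))
m=(x<560)&(x>470)&(y>15)&(y<60)&(z>6);q=P[m];
for a in range(480,560,4): 
    k=q[(q[:,0]>a)&(q[:,0]<a+4)]; print(a,len(k),k.mean(0).round(1) if len(k) else '')
m=(abs(x-602)<12)&(y>35)&(y<60)&(z>30);print('valve rear',P[m][:,1].min())
E
python3 row.py w9b
```

```text
t 8.95 tcp [ 6.018e+02 -5.000e-01  8.310e+01] F [-0.5 -0.4 -0.3] w 0.0 |d| 142.0
[ 0.0851 -0.3447  0.0067] [ 0.0007 -0.0011  0.4993]
post [506.1617748   24.18197548  30.01272561] [518.96731395  48.08715693  46.23517075] [514.1663963   36.43807505  41.83156753] 673
480 0 
484 0 
488 0 
492 0 
496 0 
500 18 [503.2  41.7   8.2]
504 107 [506.6  40.5  23.1]
508 245 [510.1  38.   32.8]
512 265 [514.   36.9  31.8]
516 623 [517.9  36.7  27. ]
520 222 [522.   36.2  12.4]
524 238 [526.   36.1  12.2]
528 230 [530.   36.5  12.3]
532 238 [534.   36.   12.1]
536 231 [538.   35.9  12.2]
540 238 [542.   35.3  12.3]
544 240 [546.   35.4  13.9]
548 237 [550.   36.2  12.5]
552 202 [553.7  36.9  13.3]
556 144 [558.5  37.6  23.3]
valve rear 43.173133162263724
[ 6.028e+02 -3.000e-01  8.500e+01] [0.6 0.5 1.9]
orifice 1707 rear edge [601.6  77.4  36. ]
cover 409 rear edge [603.8 145.6  36. ]
[[608.0, 152.0, 37.0], [607.0, 140.0, 37.0], [607.0, 127.0, 37.0], [606.0, 116.0, 36.0], [606.0, 104.0, 37.0], [606.0, 91.0, 46.0], [605.0, 81.0, 36.0], [605.0, 69.0, 50.0], [605.0, 59.0, 51.0], [605.0, 47.0, 38.0], [604.0, 31.0, 5.0], [604.0, 18.0, 4.0], [604.0, 5.0, 5.0], [603.0, -9.0, 4.0], [603.0, -23.0, 5.0], [602.0, -38.0, 4.0]]
```

Request:
{"op": "step_arm", "data": {"targets": [1,0.02,-0.07,0,0,0,0.06,1,0.04,-0.14,0,0,0,0.12,1,0.06,-0.21,0,0,0,0.18,1,0.07,-0.28,0,0,0,0.24,1,0.08,-0.345,0,0,0,0.3]}}

```text
t: 9.68
tcp_pos: [461.7, 35.6, 79.0]
orientation: [-3.001, -0.926, 0.003]
ft_force: [0.6, 0.2, 0.1]
gripper_width: -0.002
finger_force: 0.0
```

```bash
python3 mv.py 465 36.5 60 -1.5
```

```text
t 9.675 tcp [461.7  35.6  79. ] F [0.6 0.2 0.1] w -0.0 |d| 19.4
[0.0082 0.0029 0.0476] [-0.0003  0.0006  0.1989]
```

Request:
{"op": "step_arm", "data": {"targets": [1,0.008,0.003,0.02,0,0,0.06,1,0.008,0.003,0.047,0,0,0.12,1,0.008,0.003,0.047,0,0,0.18,1,0.008,0.003,0.047,0,0,0.199,1,0.008,0.003,0.047,0,0,0.199]}}

```text
t: 10.3
tcp_pos: [466.0, 36.3, 60.5]
orientation: [-3.141, 0.031, 0.003]
ft_force: [-0.7, -0.7, 0.1]
gripper_width: 0.003
finger_force: 0.0
```

```bash
python3 mv.py 470 36.5 -16 -1.5
```

```text
t 10.3 tcp [466.   36.3  60.5] F [-0.7 -0.7  0.1] w 0.0 |d| 76.6
[ 0.0104 -0.0006  0.1911] [-0.      0.0006  0.0021]
```

Request:
{"op": "step_arm", "data": {"targets": [1,0.005,0,0.1,0,0,0.002,1,0.01,0,0.17,0,0,0.002,1,0.01,0,0.19,0,0,0.002,1,0.01,0,0.191,0,0,0.002,1,0.01,0,0.191,0,0,0.002]}}

```text
t: 10.92
tcp_pos: [471.7, 36.6, -13.8]
orientation: [-3.141, 0.041, -0.003]
ft_force: [0.9, -0.1, 0.1]
gripper_width: 0.006
finger_force: 0.0
```

```bash
python3 mv.py 496 36.5 -16 -1.5;python3 mv.py 536 35.5 -16 -1.5
```

```text
t 10.925 tcp [471.7  36.6 -13.8] F [ 0.9 -0.1  0.1] w 0.01 |d| 24.4
[ 0.0608 -0.0014  0.0056] [-0.0001 -0.0006  0.    ]
t 10.925 tcp [471.7  36.6 -13.8] F [ 0.9 -0.1  0.1] w 0.01 |d| 64.4
[ 0.1608 -0.0015  0.0057] [-0.0001 -0.0006  0.    ]
```

Request:
{"op": "step_arm", "data": {"targets": [1,0.025,0,0.005,0,0,0,1,0.045,0,0.005,0,0,0,1,0.057,0,0.005,0,0,0,1,0.069,0,0.005,0,0,0,1,0.081,0,0.005,0,0,0]}}

```text
t: 11.55
tcp_pos: [503.1, 35.7, -16.9]
orientation: [-3.141, 0.041, 0.001]
ft_force: [-1.7, 0.4, 2.1]
gripper_width: -0.003
finger_force: 0.8
```

Request:
{"op": "step_arm", "data": {"targets": [1,0.012,0,0,0,0,0,1,0.024,0,0,0,0,0,1,0.036,0,0,0,0,0,1,0.048,0,0,0,0,0]}}

```text
t: 12.05
tcp_pos: [522.6, 35.2, -16.9]
orientation: [-3.141, 0.042, 0.0]
ft_force: [-2.9, 0.5, -0.7]
gripper_width: 0.002
finger_force: 0.8
```

```bash
python3 mv.py 536 35.5 -16 -1.5
```

```text
t 12.05 tcp [522.6  35.2 -16.9] F [-2.9  0.5 -0.7] w 0.0 |d| 13.5
[ 0.0335 -0.0016 -0.0024] [-0.      0.0001 -0.0001]
```

Request:
{"op": "step_arm", "data": {"targets": [1,0.01,0,0,0,0,0,1,0.018,0,0,0,0,0,1,0.026,0,0,0,0,0,1,0.033,0,0,0,0,0]}}

```text
t: 12.55
tcp_pos: [534.9, 34.8, -17.0]
orientation: [3.141, -0.041, -0.003]
ft_force: [-10.8, 1.8, 8.7]
gripper_width: -0.001
finger_force: 5.4
```

Request:
{"op": "step_arm", "data": {"targets": [1,0.004,0,0,0,0,0,1,0.007,0,0,0,0,0,1,0.01,0,0,0,0,0]}}

```text
t: 12.92
tcp_pos: [534.6, 34.8, -17.5]
orientation: [3.14, -0.041, -0.015]
ft_force: [-23.1, 0.0, 16.9]
gripper_width: 0.002
finger_force: 11.8
```

Request:
{"op": "step_arm", "data": {"targets": [1,-0.03,0,0,0,0,0,1,-0.09,0,0,0,0,0,1,-0.12,0,-0.05,0,0,0,1,-0.16,0,-0.2,0,0,0,1,-0.16,0,-0.3,0,0,0]}}

```text
t: 13.55
tcp_pos: [475.9, 36.5, 105.8]
orientation: [3.141, -0.041, 0.005]
ft_force: [1.1, -0.0, -0.5]
gripper_width: -0.001
finger_force: 0.0
```

```bash
python3 - <<'E'
from h import *
c=cap('wrist','w10');Q=wtool(c);R=Rot.from_rotvec(c['obs']['orientation']);print(c['obs']['tcp_pos'],c['obs']['ft_force'])
P=R.apply(Q.reshape(-1,3)).reshape(Q.shape)+c['obs']['tcp_pos'];x,y,z=P[...,0],P[...,1],P[...,2]
m=(x<580)&(x>480)&(y>15)&(y<60)&(z>34)&(z<50);q=P[m];print('post',q.min(0),q.max(0),len(q))
m=(abs(x-602)<12)&(y>15)&(y<60)&(z>30)&(z<56);print('valve rear',P[m][:,1].min())
E
```

```text
[475.88183787  36.45790278 105.82565655] [ 1.05349416 -0.03801087 -0.46611029]
post [544.40960054  23.12138722  40.95329199] [557.02832461  47.00968466  46.56852063] 535
valve rear 43.35979758521268
```

View pics/w10.png

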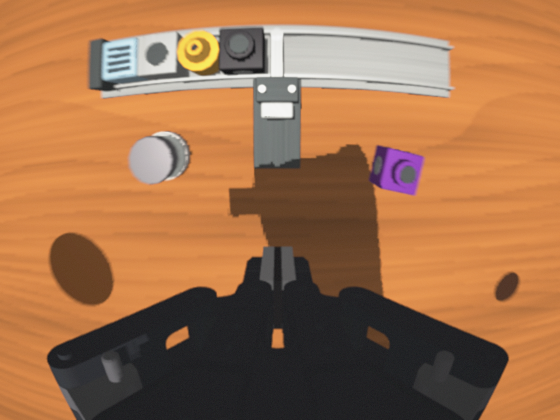

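```bash
python3 -c "
from plant import robot
print(robot.sign_off())"
```

```text
the job is handed in; nothing more can be done
None
```

The row of four is tight against the end stop and the keeper bolt was pushed across behind it until it stopped hard at 23 N (38–40 mm of its 40 mm travel by my measurements); the job was handed in at about 14 s, with no verdict returned.

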